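Send a tube carrier through the one-way gate

TASK

Stand the white tube carrier in the wide mouth of the transfer lane and slide it along the lane floor through the orange one-way gate, keeping it down on the floor without forcing or wedging it, until it gently presses in the black sprung buffer at the end by several millimetres without bottoming it. Then let go: the carrier must be left upright in the bay with the gate sprung shut behind it and the robot clear. Do not tip the carrier and leave the bottle, the jar and the tip box where they are.

Things in the scene. Friction and masses are not known exactly. Their poses are not given: they have to be found in the camera images.
- carrier: White tube carrier, loose, about 0.3 kg, racetrack plan 64 mm long (x) x 40 wide (y, ends of radius 20), body 24 high. Origin: centre of the underside, z up. Both ends are alike; either may lead. Two red caps (14 diameter, 4 high) on the body 21.5 fore and aft of the middle. Starts standing on the bench.
- fin (a point): Middle of the carrier's blue grip fin, 47 mm above the carrier's underside. Fin 24 long (carrier x) x 14 thick (y), from 24 to 66 above the underside. Pinch it across the thickness low, but with fingertips 28 or more above the underside, so they clear the lane walls (24 above the lane floor) and the caps. Held high or pushed fast the carrier pitches over.
- chute: Fixed transfer lane, open above: aluminium floor 4 mm thick, 100 wide, x = -150 to +215; clear walls with blue rims, tops 28 above the bench. Origin: on the bench under the gate line, mid-lane; x = push direction, y to its left, z up. Inner width 46 (y -23 to +23) from x = -70 to the gate at x = 0; beyond it the bay, y = -23 to +35. A carrier on its floor has its origin 4 above the bench.
- mouth (a point): Centre of the lane's wide open mouth, on its floor: chute x = -105 mm, 4 above the bench. The mouth is 82 wide inside at chute x = -150 and narrows evenly to 46 at x = -70, so the carrier fits down into it here from above.
- gate (a joint): Orange gate at chute x = 0, 47 mm wide, 7 to 27 above the bench, upright hinge at chute y = +29. Radians: 0 = shut on its stop, up to 1.48 as it swings into the bay (+x); it cannot swing the other way. A spring (0.02 N m shut, 0.09 N m wide open) shuts it; it sweeps up to 51 beyond the gate line. The carrier pushes it open with a few newtons.
- buffer (a joint): Black sprung plate across the bay, top 27 mm above the bench. Metres: 0 relaxed, growing as pushed to +x, bottoms at 0.016. Damped spring: 1.8 N to start plus 0.45 N per mm; carrier friction adds 1 to 2 N (more if pressed down). Its relaxed face is 125 to 155 beyond the gate line, different each time and not given: find it by touch. 4 to 12 mm of give is right.
- reagent: Amber bottle, 48 in diameter, 95 high, beside the lane: leave it alone. Origin: centre of its underside.
- jar: Clear jar with a blue cap, 48 in diameter, 65 high, beside the lane: leave it alone. Origin: centre of its underside.
- tipbox: Blue tip box with a clear cover, 85 x 60 x 49 high, beside the lane: leave it alone. Origin: centre of its underside.
Mind the look-alikes: they are no part of the job. What is shaped like the carrier but pink is not meant.

How it is judged:
On the way, in this order (a step that is already met when the one before it is completed fails the run):
1. the carrier stands upright on the floor of the lane's mouth, before the gate (x of carrier in the frame of chute between -0.145 and -0.045 m and y of carrier in the frame of chute between -0.03 and 0.03 m and z of carrier in the frame of chute between 0.001 and 0.01 m and angle between carrier's own z axis and vertical below 0.12 rad), for 0.1 s.
2. the carrier, down on the floor, pushes the gate open (x of carrier in the frame of chute between -0.01 and 0.08 m and y of carrier in the frame of chute between -0.03 and 0.03 m and z of carrier in the frame of chute below 0.012 m and value of joint gate above 0.7 rad), for 0.1 s.
3. the carrier, in the bay, presses the buffer in by 3 mm or more (x of carrier in the frame of chute above 0.08 m and z of carrier in the frame of chute below 0.012 m and value of joint buffer above 0.003 m), for 0.2 s.
At the end, for the whole second after the job is handed in: The carrier stands upright (within 0.12 rad) and still on the floor of the bay, its middle 80 to 140 mm beyond the gate line, released, with the gate shut (under 0.08 rad) behind it; the buffer was pressed 3 mm or more for 0.2 s on the way and never more than 13 mm (x of carrier in the frame of chute between 0.08 and 0.14 m and y of carrier in the frame of chute between -0.03 and 0.035 m and z of carrier in the frame of chute between 0.001 and 0.01 m and angle between carrier's own z axis and vertical below 0.12 rad and value of joint gate below 0.08 rad and value of joint buffer below 0.012 m and linear speed of carrier below 0.02 m/s); the robot touches nothing.
It fails at once if once past the mouth, the carrier is pressed down or wedged in the lane with more than 30 N (x of carrier in the frame of chute above -0.09 m and contact force between carrier and chute above 30 N).
It fails at once if the buffer is pressed in by more than 13 mm (about to bottom) (value of joint buffer above 0.013 m).
It fails at once if the carrier is lifted more than 16 mm off the lane floor at or beyond the gate (x of carrier in the frame of chute between -0.02 and 0.22 m and y of carrier in the frame of chute between -0.06 and 0.06 m and z of carrier in the frame of chute above 0.02 m).
It fails at once if the carrier is tipped by more than 0.5 rad (angle between carrier's own z axis and vertical above 0.5 rad).
It fails at once if the bottle, jar or tip box is moved by more than 15 mm or tipped (distance of any of reagent, jar, tipbox from where it was at the start of the episode above 0.015 m or angle between any of reagent, jar, tipbox's own z axis and vertical above 0.3 rad).
It also fails if it takes over 54 s, if anything falls off the work surface, if the arm or the gripper's body presses on something with over 40 N, if the wrist force passes 120 N, or if a joint passes its speed limit or range.

ROBOT

A 6-joint arm with a two-finger parallel gripper is mounted at the origin on the work surface. World frame = base frame: x ahead of the robot, y to its left, z up, the work surface at z = 0. Lengths are in m, angles in rad, forces in N, time in s.
With the tool pointing down it reaches from about 0.25 to 0.8 m from the base axis. Payload 3.9 kg.
Tool frame: the origin (TCP) lies at the very end of the fingers, on their centre line; the grasp point (between the pads) lies behind it (env.grasp_offset is the z of the grasp point in the tool frame, in m); z points along the fingers, y is the direction in which the jaws open and shut (so a half turn about z gives the same grasp; the last joint's range is limited). The gripper opens to 85 mm and grips with 20 to 120 N. Pads are 22 mm wide; open, the fingers measure 114 mm over their backs; the gripper's body (76 mm by 85 mm) begins 54 mm behind the grasp point. The pads swing forward as they close: fully open they stand 13 mm farther back than shut.
Start: joints at [-1.286, 0.26, -0.138, 1.173, 0, 1.571], TCP at [0.148, -0.504, 0.231] pointing down, gripper open.
Joint ranges: [-2.78, 2.78], [-0.83, 1.72], [-1.28, 1.37], [-1.9, 2.12], [-1.57, 1.48], [-3.14, 3.14]. Speed limits (rad/s): [2.57, 2.57, 3.14, 3.14, 3.14, 3.14].

INTERFACE

Orientations are given as a unit quaternion [x, y, z, w].
In Python, from workcell import env gives the robot as it stands.
- The arm moves only by the tool jog_arm, never from a script. Its argument "series" is a list that holds one entry, the list of rows, each a list of 6 numbers: the shift along the world's x, y, z in m, then the turn, a rotation vector about the world's x, y, z in rad. A call has exactly 10 rows; each row is the pose to reach, as a shift and turn from the pose measured when the call began; what a row does not reach only later rows make up. A row lasts 1/12 s, in which the tool goes at most 41.7 mm and 7.16 degrees, less where a joint would pass 70% of its speed; a pose out of reach is approached as far as the arm can. A call with a gripper value outside its range is refused whole. "claw" is the opening, from -1 (shut) to 1 (fully open), set as the call begins (left out, the last holds). The fingers move at their own pace and stop on an object; the grip force is fixed at half the most. Time passes only in rows, so rows that repeat a pose let the fingers close, or fill a call up. It gives the time, the measured TCP pose, the force and the opening at its end, in the units of the state.
- env.sense(): the state, without advancing time (a new reading comes with each control period).
- env.camera(name): name is "side" or "top"; returns a dict with "img" (400x640x3 uint8, red, green, blue), "camera_matrix" (3x3 intrinsics, pixels), "T" (4x4, takes a point from camera to world coordinates). Camera axes: x right, y down, z forward; pixel columns grow to the right and rows downward; lengths in m; the calibration is good to about 2 mm. A picture is of the moment at which its call begins. There is no depth.
- env.job_done(): hands the job in, once; it reports no verdict.
Trained networks look in the newest picture that a camera, given by its name, has taken for a name from the list of things; names that differ only in an ending like _2 or _b are one class to them, and where a whole thing is asked for, a point or a joint stands for the part that bears it (a point fixed in the world has none). Each returns a list of dicts, best first, with "confidence" (0 to 1); they miss things now and then, are a little off and sometimes report something else, mostly with a low value. They report only what shows in the picture. A call takes as long as a camera call. They do not tell look-alikes from the thing itself.
- env.recognise(camera, query): "position" ([column, row] in pixels, amid what is visible of it).
The state is a dict: "time": time; "q": joint angles; "dq": joint speeds; "tau": joint torques, N m; "position": TCP position; "eef_rot": TCP orientation; "force": force on the tool from outside, world axes, zero at the start; "ft_torque": the same for the moment, N m; "grip_width": finger opening in m.
Only numpy, scipy, OpenCV 4.12 (cv2) and the standard library are available. Lean on these libraries where they do the work, as an engineer would, in place of code of your own. Each camera call takes 0.05 s, during which the arm holds its last target.

## Working session

There is one attempt and no reset: what is moved stays moved. The work goes in short steps, Python scripts to look and compute and a tool call to move; the robot and the scene stay as the last step left them, time stands still between calls to the robot, and variables do not carry over. Pictures are saved under pics/ and viewed, and the job is handed in when it is done.

Besides the shell and the picture viewer there is one more tool, called after ">>>" as name(argument=value, ...) on one line, values as JSON. jog_arm: Moves the arm, as the interface text tells. Its arguments: {"type":"object","properties":{"series":{"type":"array"},"claw":{"type":"number"}},"required":["series"]}

```bash
ls; mkdir -p pics; cat > h.py <<'E'
import numpy as np, cv2
from workcell import env
def snap(n,f):
    c=env.camera(n); cv2.imwrite('pics/'+f,c['img'][:,:,::-1]); np.savez('/tmp/'+n,K=c['camera_matrix'],T=c['T'],img=c['img']); return c
def ray(n,uv,z):
    d=np.load('/tmp/'+n+'.npz');K,T=d['K'],d['T']
    v=T[:3,:3]@np.linalg.solve(K,[uv[0],uv[1],1.]);o=T[:3,3]
    return o+v*(z-o[2])/v[2]
def proj(n,p):
    d=np.load('/tmp/'+n+'.npz');K,T=d['K'],d['T']
    q=K@(T[:3,:3].T@(np.array(p)-T[:3,3])); return q[:2]/q[2]
E
python3 - <<'E'
from h import *
for n in ['top','side']:
    c=snap(n,n+'0.png'); print(c['T'].round(3))
    for q in ['carrier','fin','chute','mouth','gate','buffer','reagent','jar','tipbox']:
        try: print(n,q,[(np.round(r['position']),round(r['confidence'],2)) for r in env.recognise(n,q)])
        except Exception as e: print(q,e)
s=env.sense(); print(s['time'],s['position'],s['eef_rot'],env.grasp_offset,s['grip_width'])
E
```

```text
pics
[[ 0.017 -0.98   0.198  0.357]
 [-1.    -0.015  0.012 -0.069]
 [-0.009 -0.198 -0.98   1.081]
 [ 0.     0.     0.     1.   ]]
top carrier [(array([410., 228.]), 0.81), (array([453., 223.]), 0.74)]
top fin [(array([408., 223.]), 0.95), (array([448., 224.]), 0.94), (array([300., 152.]), 0.58)]
top chute [(array([253., 190.]), 0.85)]
top mouth [(array([252., 187.]), 0.78)]
top gate [(array([260., 188.]), 0.6)]
top buffer [(array([205., 184.]), 0.58)]
top reagent [(array([226., 134.]), 0.69)]
top jar [(array([297., 150.]), 0.89)]
top tipbox [(array([226., 229.]), 0.9)]
[[-0.884 -0.239  0.403  0.228]
 [-0.468  0.44  -0.766  0.564]
 [ 0.006 -0.866 -0.501  0.476]
 [ 0.     0.     0.     1.   ]]
side carrier [(array([390., 166.]), 0.81), (array([377., 182.]), 0.74), (array([247., 273.]), 0.48)]
side fin [(array([380., 181.]), 0.85), (array([388., 168.]), 0.69)]
side chute [(array([250., 271.]), 0.79)]
side mouth [(array([250., 278.]), 0.75)]
side gate [(array([266., 254.]), 0.5)]
side buffer [(array([212., 296.]), 0.65)]
side reagent [(array([180., 246.]), 0.67), (array([378., 186.]), 0.34)]
side jar [(array([256., 212.]), 0.71)]
side tipbox []
1.0 [ 0.14748261 -0.50386128  0.23132388] [ 9.89882001e-01  1.41893001e-01 -5.14622548e-06  2.56954866e-05] -0.0187 0.08582741169093704
```

```bash
python3 - <<'E'
import cv2
t=cv2.imread('pics/top0.png');s=cv2.imread('pics/side0.png')
cv2.imwrite('pics/t1.png',cv2.resize(t[110:310,160:480],None,fx=2.5,fy=2.5,interpolation=2)[:600])
cv2.imwrite('pics/t2.png',cv2.resize(t[190:270,375:485],None,fx=7,fy=7,interpolation=2))
cv2.imwrite('pics/s1.png',cv2.resize(s[130:360,120:440],None,fx=2.5,fy=2.5,interpolation=2))
E
```

```text
(no output)
```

View pics/t1.png

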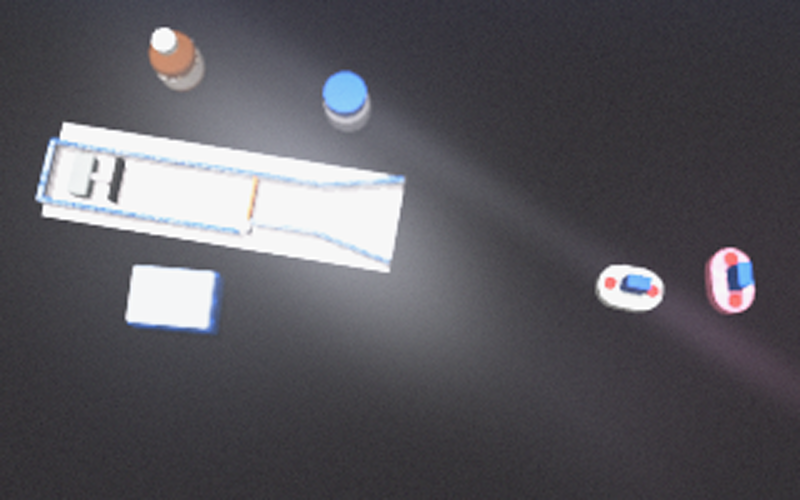

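View pics/t2.png

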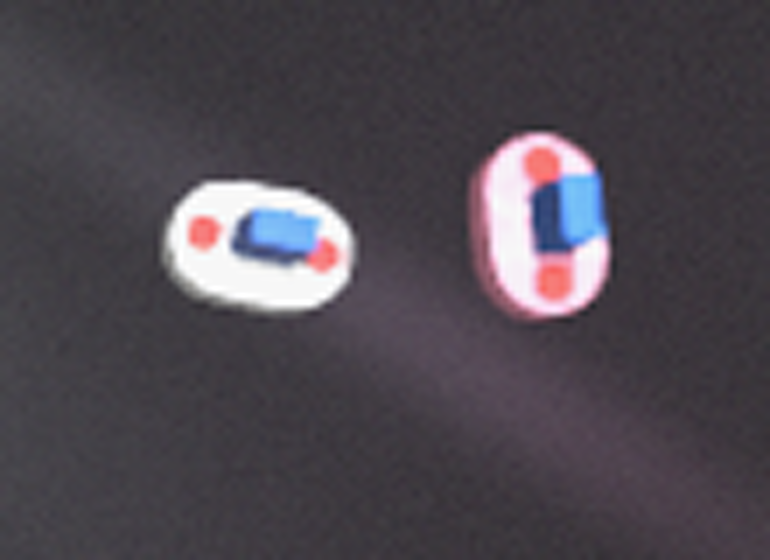

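View pics/s1.png

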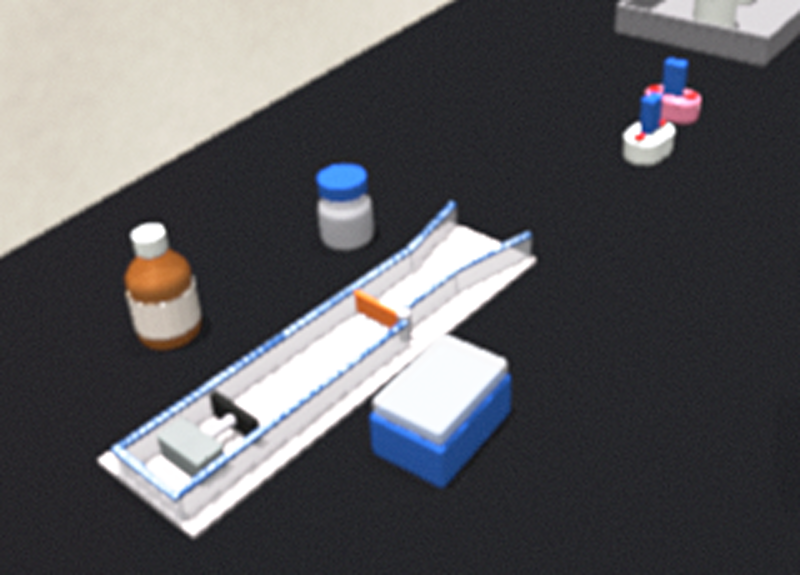

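The candidates in the top view are the white carrier at (410,228) and the pink look-alike at (451,223). The enlarged crop shows that the left one is the white body with the blue fin and red caps, so that is the one meant. The lane's mouth opens to the right at about (319,200). The gate is at about (261,189) and the buffer plate at about (208,182).

```bash
cat > fit.py <<'E'
from h import *
from scipy.optimize import minimize
def pm(n,P):
    d=np.load('/tmp/'+n+'.npz');q=(d['K']@(d['T'][:3,:3].T@(P.T-d['T'][:3,3:4])));return (q[:2]/q[2]).T
def place(P,x,y,a,z=0):
    c,s=np.cos(a),np.sin(a);return np.c_[x+c*P[:,0]-s*P[:,1],y+s*P[:,0]+c*P[:,1],P[:,2]+z]
def race():
    t=np.linspace(0,2*np.pi,60);x=20*np.cos(t)+12*np.sign(np.cos(t));y=20*np.sin(t)
    return np.vstack([np.c_[x,y,0*t],np.c_[x,y,0*t+24]])/1000
def slab():
    return np.array([[x,y,z] for x in(-.15,.215) for y in(-.05,.05) for z in(0,.004)])
def fin(): return np.array([[x,y,z] for x in(-.012,.012) for y in(-.007,.007) for z in(.024,.066)])
def hull(n,P,S=4):
    m=np.zeros((400*S,640*S),np.uint8);h=cv2.convexHull(((pm(n,P)+.5)*S-.5).astype(np.float32))
    cv2.fillPoly(m,[np.round(h*16).astype(np.int32)],255,shift=4);return cv2.resize(m,(640,400),interpolation=cv2.INTER_AREA)/255.
def fit(masks,parts,x0,z=0):
    f=lambda p:sum(((np.max([hull(n,place(Q,p[0]/100,p[1]/100,p[2]/5,z)) for Q in parts],0)-m)**2).sum() for n,m in masks.items())
    x=np.array([x0[0]*100,x0[1]*100,x0[2]*5])
    for d in (1.,.2):
        r=minimize(f,x,method='Nelder-Mead',options=dict(initial_simplex=np.vstack([x,x+[d,0,0],x+[0,d,0],x+[0,0,d]]),xatol=1e-3,fatol=.05));x=r.x
    return np.array([x[0]/100,x[1]/100,x[2]/5]),r.fun
E
python3 - <<'E'
from fit import *
t=np.load('/tmp/top.npz')['img'].astype(int)
for uv in [(322,181.2),(315.6,218.4),(185.2,159.2),(176.8,196)]: print(ray('top',uv,.004).round(4))
for uv in [(203/7+375,231/7+190),(325/7+375,255/7+190)]: print('cap',ray('top',uv,.028).round(4))
for n in['top','side']:
    im=np.load('/tmp/'+n+'.npz')['img'].astype(int); 
    print(n,[im[v,u] for u,v in ([(410,230),(404,231),(300,200),(450,235)] if n=='top' else [(379,190),(330,240)])])
E
```

```text
[ 0.6193 -0.0573  0.004 ]
[ 0.5211 -0.0426  0.004 ]
[0.6737 0.3051 0.004 ]
[0.5742 0.319  0.004 ]
cap [ 0.5093 -0.2639  0.028 ]
cap [ 0.5014 -0.307   0.028 ]
top [array([247, 247, 247]), array([221, 222, 222]), array([247, 247, 247]), array([124,  84,  97])]
side [array([193, 194, 187]), array([32, 32, 36])]
```

```bash
python3 - <<'E'
from fit import *
def notdark(n,roi,th):
    im=np.load('/tmp/'+n+'.npz')['img'].astype(np.float32).max(2); m=np.zeros((400,640));x0,x1,y0,y1=roi
    m[y0:y1,x0:x1]=np.clip((im[y0:y1,x0:x1]-th[0])/(th[1]-th[0]),0,1);return m
mt=notdark('top',(170,328,150,222),(90,235))
mt[190:,:][:, :]=mt[190:,:]
cv2.imwrite('pics/m1.png',(mt*255).astype(np.uint8)[120:260,150:350])
mc=notdark('top',(395,428,210,238),(70,200))
ms=notdark('side',(365,391,165,199),(60,180))
cv2.imwrite('pics/m2.png',cv2.resize(np.hstack([(mc*255).astype(np.uint8)[200:245,390:435],(ms*255).astype(np.uint8)[160:205,360:405]]),None,fx=6,fy=6))
print(fit({'top':mt},[slab()],(.592,.098,1.422)))
print(fit({'top':mc},[race(),fin()],(.505,-.285,1.39)))
print(fit({'side':ms},[race(),fin()],(.505,-.285,1.39)))
p,_=fit({'top':mt},[slab()],(.592,.098,1.422))
sd=cv2.imread('pics/side0.png');sd=cv2.resize(sd,None,fx=1)
for P in [place(np.array([[x,y,z]]),*p) for x,y,z in [(-.15,.05,.004),(-.15,-.05,.004),(.215,.05,.004),(.215,-.05,.004),(0,.029,.027),(0,-.018,.027)]]:
    u=pm('side',P)[0];cv2.circle(sd,tuple(int(round(v*8)) for v in u),16,(0,255,0),-1,shift=3)
cv2.imwrite('pics/s2.png',cv2.resize(sd[200:360,130:370],None,fx=3.3,fy=3.3,interpolation=2))
E
```

```text
(array([0.59333323, 0.09938749, 1.42284085]), np.float64(741.960017131969))
(array([ 0.507595  , -0.28546837,  1.36318238]), np.float64(11.525012456258517))
(array([ 0.5041959 , -0.28902346,  1.28404944]), np.float64(86.70100155638286))Traceback (most recent call last):
  File "<stdin>", line 15, in <module>
cv2.error: OpenCV(4.12.0) /io/opencv/modules/imgproc/src/resize.cpp:4211: error: (-215:Assertion failed) inv_scale_y > 0 in function 'resize'
```

View pics/m2.png

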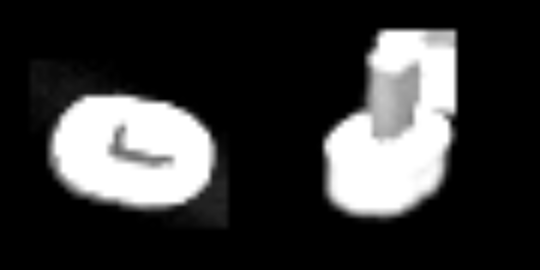

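View pics/m1.png

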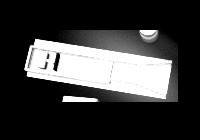

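```bash
cat > seg.py <<'E'
from fit import *
def notdark(n,roi,th,ex=None,comp=False):
    I=np.load('/tmp/'+n+'.npz')['img'].astype(np.float32);im=I.max(2); m=np.zeros((400,640));x0,x1,y0,y1=roi
    m[y0:y1,x0:x1]=np.clip((im[y0:y1,x0:x1]-th[0])/(th[1]-th[0]),0,1)
    if comp:
        _,l,st,_=cv2.connectedComponentsWithStats((m>.3).astype(np.uint8)); k=1+np.argmax(st[1:,4])
        c=(l==k).astype(np.uint8); cs,_=cv2.findContours(c,cv2.RETR_EXTERNAL,cv2.CHAIN_APPROX_NONE)
        f=np.zeros_like(c);cv2.drawContours(f,cs,-1,1,-1); inner=cv2.erode(f,np.ones((5,5)))
        m=np.where(inner>0,1,m*cv2.dilate(f,np.ones((3,3))))
    return m
E
python3 - <<'E'
from seg import *
mt=notdark('top',(170,328,150,222),(130,235),comp=True)
p,f=fit({'top':mt},[slab()],(.592,.098,1.422));print(p,f)
mc=notdark('top',(395,428,210,238),(110,210),comp=True)
ms=notdark('side',(365,391,183,199),(70,170))
from fit import fit as F
print(F({'top':mc},[race()],(.505,-.285,1.39)))
# side silhouette below row 183 only
import fit as ft
oh=ft.hull
def h2(n,P,S=4):
    m=oh(n,P,S)
    if n=='side': m[:183]=0
    return m
ft.hull=h2
print(F({'side':ms},[race()],(.505,-.285,1.39)))
print(F({'side':ms,'top':mc},[race()],(.505,-.285,1.39)))
sd=cv2.imread('pics/side0.png')
for P in [place(np.array([[x,y,z]]),*p) for x,y,z in [(-.15,.05,.004),(-.15,-.05,.004),(.215,.05,.004),(.215,-.05,.004),(0,.029,.027),(0,-.018,.027)]]:
    u=pm('side',P)[0];cv2.circle(sd,tuple(int(round(v*8)) for v in u),8,(0,255,0),-1,shift=3)
cv2.imwrite('pics/s2.png',cv2.resize(sd[200:360,130:370],None,fx=3.3,fy=3.3,interpolation=2))
E
```

```text
[0.59396496 0.10069442 1.42300924] 134.94096934410214
(array([ 0.50777746, -0.28566545,  1.3557036 ]), np.float64(5.907977577665668))
(array([ 0.50419922, -0.28350503,  1.37647316]), np.float64(2.4452639364754694))
(array([ 0.507303  , -0.28549911,  1.37608623]), np.float64(21.761033795695646))
```

View pics/s2.png

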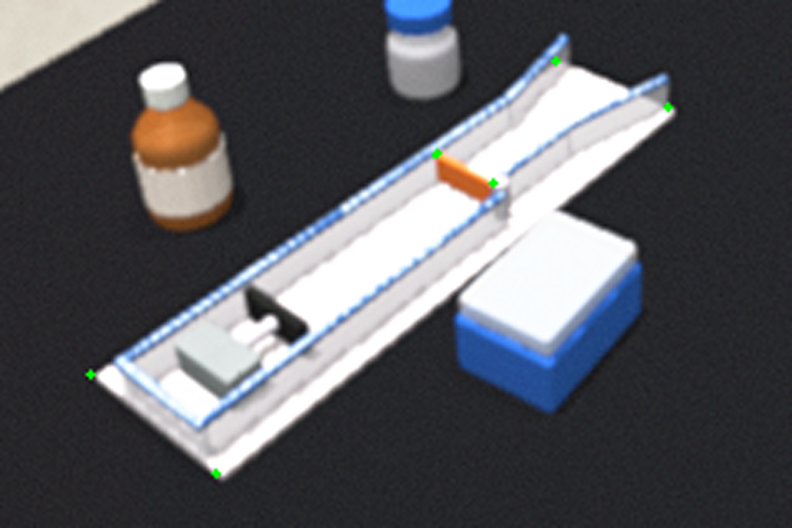

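>>> jog_arm(series=[[[0.02, 0.012, 0, 0, 0, 0.06], [0.05, 0.03, -0.005, 0, 0, 0.16], [0.085, 0.05, -0.01, 0, 0, 0.27], [0.12, 0.07, -0.02, 0, 0, 0.38], [0.155, 0.093, -0.03, 0, 0, 0.5], [0.19, 0.115, -0.04, 0, 0, 0.62], [0.225, 0.137, -0.05, 0, 0, 0.74], [0.26, 0.16, -0.06, 0, 0, 0.86], [0.295, 0.182, -0.07, 0, 0, 0.97], [0.33, 0.205, -0.08, 0, 0, 1.06]]], claw=1)

```text
time: 1.83
position: [0.4736, -0.3012, 0.1526]
eef_rot: [0.781, 0.625, 0.0, 0.0]
force: [0.5, -1.6, -0.1]
grip_width: 0.0855
```

```bash
python3 - <<'E'
from seg import *
# side-camera estimate of chute from corners
for n,uvs in {'side':[(98,375),(222,478),(675,113)]}.items():
    for u in uvs: print(ray(n,(u[0]/3.3+130-.35,u[1]/3.3+200-.35),.004).round(4))
p=(.5935,.1,1.4228)
for c in [(.215,.05),(.215,-.05),(-.15,-.05)]: print(place(np.array([[*c,.004]]),*p).round(4))
s=env.sense();R=__import__('scipy.spatial.transform',fromlist=['x']).Rotation.from_quat(s['eef_rot']).as_matrix()
print(s['position'],R[:,1],np.arctan2(R[1,1],R[0,1]),s['force'],s['q'])
for n,q in [('reagent',.0475),('jar',.033),('tipbox',.025)]:
    pass
print('bottle',ray('top',(226,122),.095),'jar',ray('top',(298,147),.065),'tip',ray('top',(229,229),.049))
E
```

```text
[0.671 0.305 0.004]
[0.5709 0.3215 0.004 ]
[ 0.5163 -0.0373  0.004 ]
[[0.5757 0.32   0.004 ]]
[[0.6747 0.3053 0.004 ]]
[[ 0.6208 -0.0557  0.004 ]]
[ 0.47363436 -0.30119017  0.15259843] [ 9.75729394e-01 -2.18979035e-01  5.76065172e-04] -0.22076802448132396 [ 0.53570843 -1.5750716  -0.0869216 ] [-5.66312045e-01  3.64443514e-01 -1.97293292e-01  1.00838658e+00
 -1.68592600e-04  1.22525236e+00]
bottle [0.74351691 0.18043963 0.095     ] jar [0.69156977 0.00348838 0.065     ] tip [0.4847498  0.16771178 0.049     ]
```

>>> jog_arm(series=[[[0.02, 0.01, -0.02, 0, 0, 0.026], [0.032, 0.016, -0.04, 0, 0, 0.026], [0.0324, 0.0162, -0.06, 0, 0, 0.026], [0.0324, 0.0162, -0.08, 0, 0, 0.026], [0.0324, 0.0162, -0.095, 0, 0, 0.026], [0.0324, 0.0162, -0.108, 0, 0, 0.026], [0.0324, 0.0162, -0.117, 0, 0, 0.026], [0.0324, 0.0162, -0.1216, 0, 0, 0.026], [0.0324, 0.0162, -0.1216, 0, 0, 0.026], [0.0324, 0.0162, -0.1216, 0, 0, 0.026]]], claw=1)

```text
time: 2.67
position: [0.5063, -0.2852, 0.0313]
eef_rot: [0.773, 0.635, 0.0, 0.001]
force: [-0.9, -0.1, -0.2]
grip_width: 0.0856
```

```bash
python3 - <<'E'
from seg import *
snap('side','s3.png');snap('top','t3.png')
a=cv2.imread('pics/s3.png')[130:230,320:440];b=cv2.imread('pics/t3.png')[180:280,360:480]
cv2.imwrite('pics/st3.png',cv2.resize(np.vstack([a,b]),None,fx=3,fy=3,interpolation=2))
s=env.sense();print(s['position'],s['eef_rot'],s['force'])
E
```

```text
[ 0.50675468 -0.28547436  0.03193529] [7.72543958e-01 6.34960108e-01 3.58697208e-04 1.16908633e-03] [ 0.71841496 -0.2672966  -0.60843423]
```

View pics/st3.png

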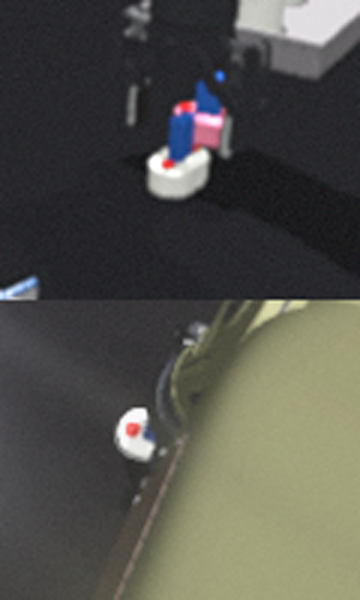

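The fingers (left and right of the fin in the side view) straddle the white carrier's fin, with the pink one clear behind. I'm closing the gripper.

>>> jog_arm(series=[[[0, 0, -0.001, 0, 0, 0], [0, 0, -0.001, 0, 0, 0], [0, 0, -0.001, 0, 0, 0], [0, 0, -0.001, 0, 0, 0], [0, 0, -0.001, 0, 0, 0], [0, 0, -0.001, 0, 0, 0], [0, 0, -0.001, 0, 0, 0], [0, 0, -0.001, 0, 0, 0], [0, 0, -0.001, 0, 0, 0], [0, 0, -0.001, 0, 0, 0]]], claw=-1)

```text
time: 3.6
position: [0.5068, -0.2855, 0.031]
eef_rot: [0.773, 0.635, 0.0, 0.001]
force: [-0.7, -0.7, 0.8]
grip_width: 0.0132
```

```bash
python3 - <<'E'
from seg import *
s=env.sense();print(s['position'],s['eef_rot'],s['force'],s['grip_width'],s['q'])
E
```

```text
[ 0.50676846 -0.28554038  0.03100723] [7.72553978e-01 6.34947806e-01 3.33565614e-04 1.23379869e-03] [-0.7404728  -0.72045062  0.82811167] 0.013229989970932199 [-5.12964605e-01  5.04763402e-01 -3.20395885e-01  7.43095155e-01
 -2.70057017e-04  1.25274445e+00]
```

>>> jog_arm(series=[[[0, 0, 0.008, 0, 0, 0], [0, 0, 0.022, 0, 0, 0], [0.002, 0.008, 0.038, 0, 0, 0.005], [0.008, 0.03, 0.05, 0, 0, 0.01], [0.015, 0.06, 0.055, 0, 0, 0.015], [0.024, 0.095, 0.055, 0, 0, 0.02], [0.034, 0.135, 0.055, 0, 0, 0.03], [0.044, 0.175, 0.055, 0, 0, 0.035], [0.053, 0.212, 0.055, 0, 0, 0.04], [0.06, 0.24, 0.055, 0, 0, 0.045]]])

```text
time: 4.43
position: [0.5668, -0.0424, 0.0862]
eef_rot: [0.757, 0.653, 0.001, 0.001]
force: [1.6, -0.3, -1.9]
grip_width: 0.0132
```

>>> jog_arm(series=[[[0.003, 0.012, 0, 0, 0, 0], [0.006, 0.024, 0, 0, 0, 0], [0.008, 0.034, 0, 0, 0, 0], [0.0085, 0.038, 0, 0, 0, 0], [0.0085, 0.038, 0, 0, 0, 0], [0.0085, 0.038, 0, 0, 0, 0], [0.0085, 0.038, 0, 0, 0, 0], [0.0085, 0.038, 0, 0, 0, 0], [0.0085, 0.038, 0, 0, 0, 0], [0.0085, 0.038, 0, 0, 0, 0]]])

```text
time: 5.27
position: [0.5752, -0.005, 0.0862]
eef_rot: [0.758, 0.653, 0.001, 0.001]
force: [-0.5, -0.0, -2.7]
grip_width: 0.0133
```

```bash
python3 - <<'E'
from seg import *
snap('side','s4.png');snap('top','t4.png')
a=cv2.imread('pics/s4.png')[180:330,200:400];b=cv2.imread('pics/t4.png')[120:270,160:360]
cv2.imwrite('pics/st4a.png',cv2.resize(a,None,fx=4,fy=4,interpolation=2))
cv2.imwrite('pics/st4b.png',cv2.resize(b,None,fx=3,fy=3,interpolation=2))
s=env.sense();print(s['time'],s['position'],s['eef_rot'],s['force'],s['grip_width'])
E
```

```text
5.3667 [ 0.57526289 -0.00473692  0.08622638] [7.57598514e-01 6.52720161e-01 6.56036099e-04 6.72186835e-04] [-0.3127848  -0.40281919 -2.84557011] 0.013540441975937111
```

View pics/st4a.png

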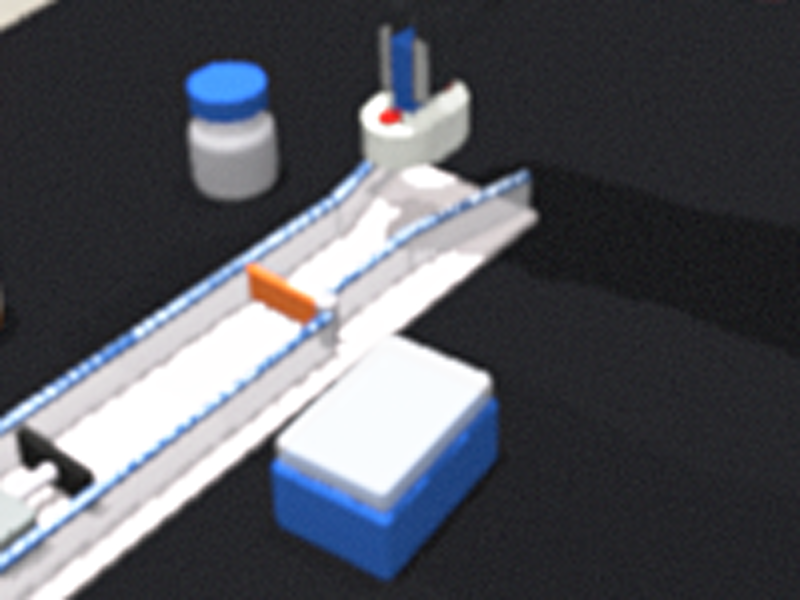

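View pics/st4b.png

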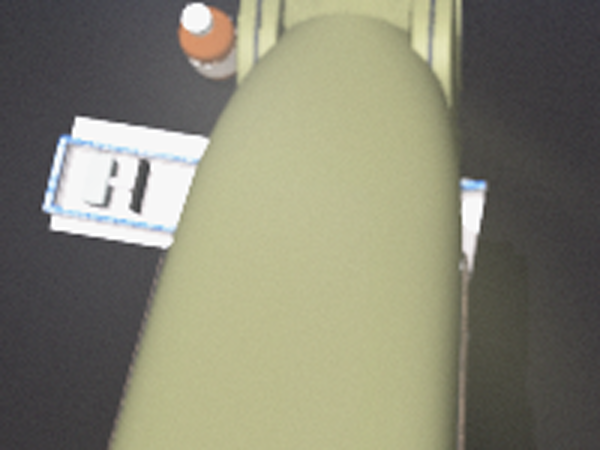

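```bash
python3 - <<'E'
from seg import *
r=ray('side',(390/4+200-.4,117/4+180-.4),.081);print('cap',r)
c=np.array([.5753,-.0047])+.0215*np.array([np.cos(1.421),np.sin(1.421)]);print('exp',c)
im=cv2.imread('pics/s4.png')
# overlay chute model hypotheses incl. side bias b, and carrier
def draw(im,p,col,b=(0,0)):
    L=[]
    for y in(23,-23): L.append([(-70,y,28),(0,y,28)])
    L+= [[(-150,41,28),(-70,23,28)],[(-150,-41,28),(-70,-23,28)],[(0,35,28),(215,35,28)],[(0,-23,28),(215,-23,28)],[(-150,-50,4),(215,-50,4)],[(-150,50,4),(215,50,4)],[(-150,50,4),(-150,-50,4)],[(215,50,4),(215,-50,4)],[(0,29,27),(0,-18,27)]]
    for l in L:
        P=pm('side',place(np.array(l)/1000.,p[0]+b[0],p[1]+b[1],p[2]))
        P=(P-[130,190]+.5)*3.6
        cv2.line(im,tuple(int(v) for v in P[0]),tuple(int(v) for v in P[1]),col,1,cv2.LINE_AA)
b=(r[:2]-c);print('bias',b)
o=cv2.resize(im[190:350,130:350],None,fx=3.6,fy=3.6,interpolation=2)
draw(o,(.592,.101,1.421),(0,255,0),b)
cv2.imwrite('pics/ov4.png',o)
E
```

```text
cap [0.57580204 0.01774676 0.081     ]
exp [0.57850859 0.01655923]
bias [-0.00270655  0.00118752]
```

View pics/ov4.png

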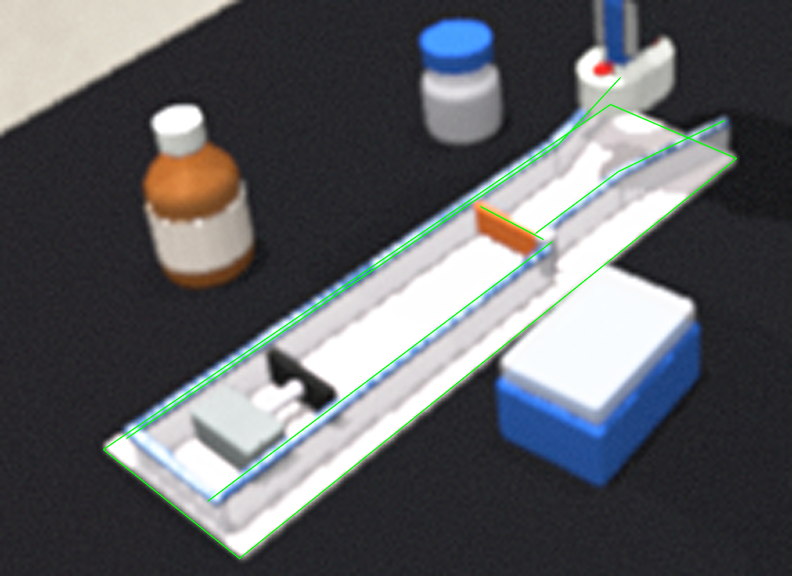

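The green model (measured chute pose plus the side-camera bias from the held carrier) lies on the rims and floor edges. The carrier hangs level and centred over the mouth, so I'm lowering it.

>>> jog_arm(series=[[[0, 0, -0.01, 0, 0, 0], [0, 0, -0.022, 0, 0, 0], [0, 0, -0.032, 0, 0, 0], [0, 0, -0.04, 0, 0, 0], [0, 0, -0.045, 0, 0, 0], [0, 0, -0.048, 0, 0, 0], [0, 0, -0.049, 0, 0, 0], [0, 0, -0.05, 0, 0, 0], [0, 0, -0.05, 0, 0, 0], [0, 0, -0.05, 0, 0, 0]]])

```text
time: 6.2
position: [0.5757, -0.0048, 0.0366]
eef_rot: [0.758, 0.653, 0.001, 0.001]
force: [-0.5, -0.6, -1.9]
grip_width: 0.0136
```

```bash
python3 - <<'E'
from seg import *
snap('side','s5.png')
a=cv2.imread('pics/s5.png')[180:280,240:360]
cv2.imwrite('pics/st5a.png',cv2.resize(a,None,fx=5,fy=5,interpolation=2))
s=env.sense();print(s['time'],s['position'],s['eef_rot'],s['force'],s['ft_torque'])
E
```

```text
6.25 [ 0.57568648 -0.00472488  0.0366846 ] [0.75757877 0.65274225 0.00099576 0.0009892 ] [-0.58589797 -0.33263148 -2.66292798] [-0.02748999 -0.03624895 -0.00946463]
```

View pics/st5a.png

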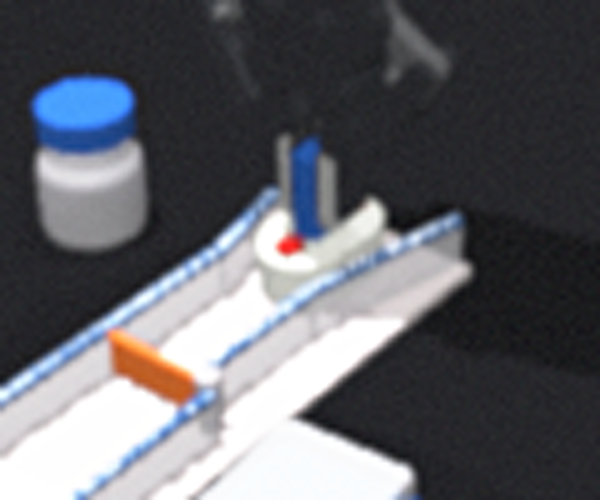

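>>> jog_arm(series=[[[0, 0, -0.0003, 0, 0, 0], [0, 0, -0.0006, 0, 0, 0], [0, 0, -0.0009, 0, 0, 0], [0, 0, -0.0012, 0, 0, 0], [0, 0, -0.0014, 0, 0, 0], [0, 0, -0.0014, 0, 0, 0], [0, 0, -0.0014, 0, 0, 0], [0, 0, -0.0014, 0, 0, 0], [0, 0, -0.0014, 0, 0, 0], [0, 0, -0.0014, 0, 0, 0]]])

```text
time: 7.08
position: [0.5757, -0.0047, 0.0353]
eef_rot: [0.758, 0.653, 0.001, 0.001]
force: [-0.5, 0.0, -1.9]
grip_width: 0.0133
```

>>> jog_arm(series=[[[0, 0, -0.0002, 0, 0, 0], [0, 0, -0.0004, 0, 0, 0], [0, 0, -0.0006, 0, 0, 0], [0, 0, -0.0006, 0, 0, 0], [0, 0, -0.0006, 0, 0, 0], [0, 0, -0.0006, 0, 0, 0], [0, 0, -0.0006, 0, 0, 0], [0, 0, -0.0006, 0, 0, 0], [0, 0, -0.0006, 0, 0, 0], [0, 0, -0.0006, 0, 0, 0]]])

```text
time: 7.92
position: [0.5757, -0.0047, 0.035]
eef_rot: [0.758, 0.653, 0.001, 0.001]
force: [-2.3, 0.5, 4.0]
grip_width: 0.0134
```

>>> jog_arm(series=[[[0.0003, 0.002, 0.0003, 0, 0, 0], [0.0009, 0.006, 0.0003, 0, 0, 0], [0.0015, 0.01, 0.0003, 0, 0, 0], [0.0021, 0.014, 0.0003, 0, 0, 0], [0.0027, 0.018, 0.0003, 0, 0, 0], [0.0033, 0.022, 0.0003, 0, 0, 0], [0.0039, 0.026, 0.0003, 0, 0, 0], [0.0045, 0.03, 0.0003, 0, 0, 0], [0.0051, 0.034, 0.0003, 0, 0, 0], [0.0057, 0.038, 0.0003, 0, 0, 0]]])

```text
time: 8.75
position: [0.5814, 0.0338, 0.0351]
eef_rot: [0.758, 0.653, 0.001, 0.001]
force: [-0.3, 0.0, -2.2]
grip_width: 0.0133
```

>>> jog_arm(series=[[[0.0003, 0.002, 0, 0, 0, 0], [0.0008, 0.005, 0, 0, 0, 0], [0.0012, 0.008, 0, 0, 0, 0], [0.0017, 0.011, 0, 0, 0, 0], [0.0021, 0.014, 0, 0, 0, 0], [0.0026, 0.017, 0, 0, 0, 0], [0.003, 0.02, 0, 0, 0, 0], [0.0035, 0.023, 0, 0, 0, 0], [0.0039, 0.026, 0, 0, 0, 0], [0.0042, 0.028, 0, 0, 0, 0]]])

```text
time: 9.58
position: [0.5857, 0.0622, 0.0351]
eef_rot: [0.757, 0.653, 0.001, 0.001]
force: [-0.6, 0.1, -2.3]
grip_width: 0.0132
```

```bash
python3 - <<'E'
from seg import *
snap('side','s6.png')
a=cv2.imread('pics/s6.png')[190:290,220:340]
cv2.imwrite('pics/st6a.png',cv2.resize(a,None,fx=5,fy=5,interpolation=2))
s=env.sense();print(s['time'],s['position'],s['eef_rot'],s['force'],s['ft_torque'])
E
```

```text
9.6333 [0.58575595 0.06248363 0.03514912] [0.7573927  0.65295791 0.00124363 0.00084931] [ 0.45889297  0.21321747 -1.99636303] [ 0.03223692  0.0215722  -0.01452978]
```

View pics/st6a.png

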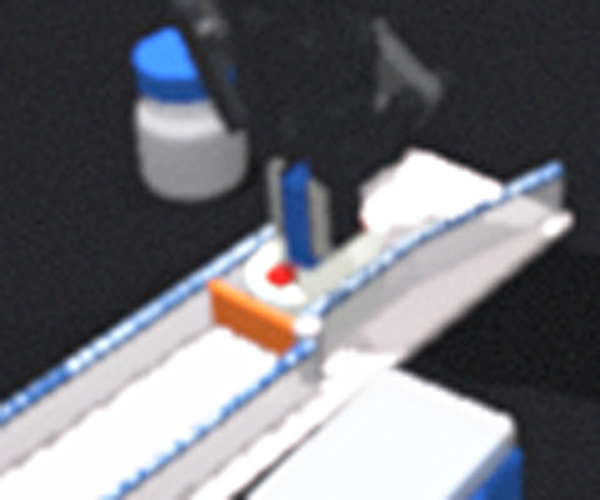

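Carrier is upright just before the shut gate (orange plate, crop (250,310)), with no side force. I'm pushing through slowly.

>>> jog_arm(series=[[[0.0003, 0.002, 0, 0, 0, 0], [0.0008, 0.005, 0, 0, 0, 0], [0.0012, 0.008, 0, 0, 0, 0], [0.0017, 0.011, 0, 0, 0, 0], [0.0021, 0.014, 0, 0, 0, 0], [0.0026, 0.017, 0, 0, 0, 0], [0.003, 0.02, 0, 0, 0, 0], [0.0035, 0.023, 0, 0, 0, 0], [0.0039, 0.026, 0, 0, 0, 0], [0.0044, 0.029, 0, 0, 0, 0]]])

```text
time: 10.47
position: [0.591, 0.0915, 0.0353]
eef_rot: [0.757, 0.653, 0.002, 0.002]
force: [2.5, -4.1, -2.7]
grip_width: 0.0133
```

>>> jog_arm(series=[[[0.0003, 0.002, 0, 0, 0, 0], [0.0008, 0.005, 0, 0, 0, 0], [0.0012, 0.008, 0, 0, 0, 0], [0.0017, 0.011, 0, 0, 0, 0], [0.0021, 0.014, 0, 0, 0, 0], [0.0026, 0.017, 0, 0, 0, 0], [0.003, 0.02, 0, 0, 0, 0], [0.0035, 0.023, 0, 0, 0, 0], [0.0039, 0.026, 0, 0, 0, 0], [0.0044, 0.029, 0, 0, 0, 0]]])

```text
time: 11.3
position: [0.5954, 0.1211, 0.0354]
eef_rot: [0.757, 0.653, 0.002, 0.001]
force: [1.4, -2.7, -2.5]
grip_width: 0.0128
```

```bash
python3 - <<'E'
from seg import *
snap('side','s7.png')
a=cv2.imread('pics/s7.png')[190:310,180:330]
cv2.imwrite('pics/st7a.png',cv2.resize(a,None,fx=4,fy=4,interpolation=2))
s=env.sense();print(s['time'],s['position'],s['eef_rot'],s['force'],s['ft_torque'])
d=s['position'][:2]-np.array([.592,.101]);c,q=np.cos(1.421),np.sin(1.421);print(d@[c,q],d@[-q,c])
E
```

```text
11.35 [0.59553084 0.12172195 0.03533598] [0.75726368 0.65310516 0.00205112 0.00108221] [ 2.20951284 -0.76536581 -2.60641505] [-0.28968024 -0.46043397 -0.06923599]
0.021016825628797628 -0.00039882681023136217
```

View pics/st7a.png

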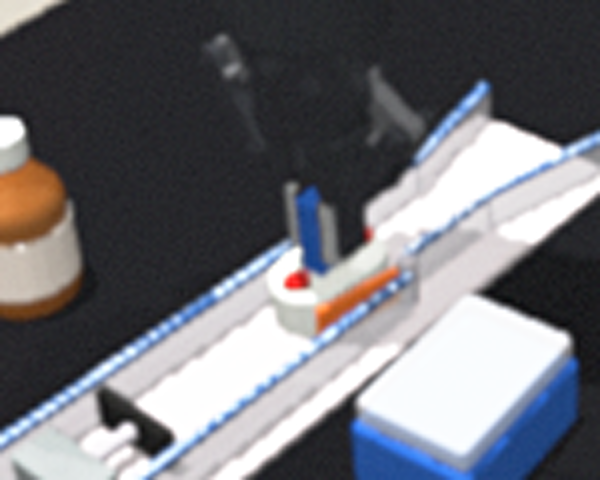

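>>> jog_arm(series=[[[0.0003, 0.002, 0, 0, 0, 0], [0.0008, 0.005, -0.0001, 0, 0, 0], [0.0012, 0.008, -0.0001, 0, 0, 0], [0.0017, 0.011, -0.0002, 0, 0, 0], [0.0021, 0.014, -0.0002, 0, 0, 0], [0.0026, 0.017, -0.0002, 0, 0, 0], [0.003, 0.02, -0.0002, 0, 0, 0], [0.0035, 0.023, -0.0002, 0, 0, 0], [0.0039, 0.026, -0.0002, 0, 0, 0], [0.0044, 0.029, -0.0002, 0, 0, 0]]])

```text
time: 12.18
position: [0.5999, 0.151, 0.0351]
eef_rot: [0.757, 0.653, 0.002, 0.001]
force: [1.9, -1.0, -2.4]
grip_width: 0.0133
```

```bash
python3 - <<'E'
from seg import *
c,q=np.cos(1.421),np.sin(1.421)
im=cv2.imread('pics/top0.png');env.camera
for z in (.027,.004):
    r=ray('top',(208.4,181.5),z);d=r[:2]-np.array([.593,.1]);print(z,d@[c,q],d@[-q,c])
snap('side','s8.png')
a=cv2.imread('pics/s8.png')[200:320,160:310]
cv2.imwrite('pics/st8a.png',cv2.resize(a,None,fx=5,fy=5,interpolation=2))
s=env.sense();print(s['time'],s['position'],s['eef_rot'],s['force'],s['ft_torque'])
d=s['position'][:2]-np.array([.592,.101]);print(d@[c,q],d@[-q,c])
E
```

```text
0.027 0.13368933979066325 0.0043630835233527
0.004 0.14101371729264983 -7.733347230088825e-05
12.2333 [0.60016291 0.15169188 0.03516924] [0.75707029 0.65332839 0.00240328 0.00090005] [ 1.84945245 -0.97690447 -3.60657369] [-0.1652194  -0.40886252  0.03688937]
0.051342417460973414 -0.0005064094364216525
```

View pics/st8a.png

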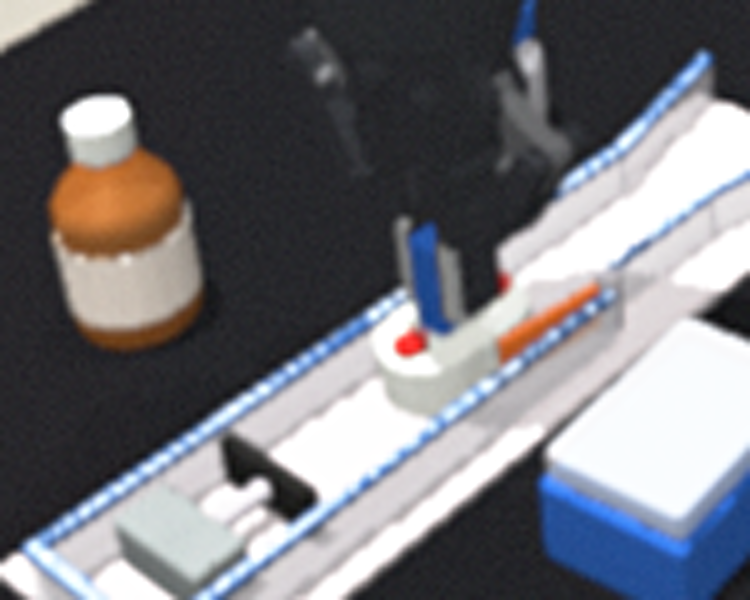

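>>> jog_arm(series=[[[0.0003, 0.002, 0, 0, 0, 0], [0.0009, 0.006, 0, 0, 0, 0], [0.0014, 0.0095, 0, 0, 0, 0], [0.002, 0.013, 0, 0, 0, 0], [0.0026, 0.017, 0, 0, 0, 0], [0.0032, 0.021, 0, 0, 0, 0], [0.0038, 0.025, 0, 0, 0, 0], [0.0043, 0.0285, 0, 0, 0, 0], [0.0048, 0.032, 0, 0, 0, 0], [0.0051, 0.034, 0, 0, 0, 0]]])

```text
time: 13.07
position: [0.6048, 0.1862, 0.0351]
eef_rot: [0.757, 0.653, 0.002, 0.001]
force: [0.1, -0.7, -1.3]
grip_width: 0.0133
```

>>> jog_arm(series=[[[0.0002, 0.001, 0, 0, 0, 0], [0.0003, 0.002, 0, 0, 0, 0], [0.0005, 0.003, 0, 0, 0, 0], [0.0006, 0.004, 0, 0, 0, 0], [0.0008, 0.005, 0, 0, 0, 0], [0.0009, 0.006, 0, 0, 0, 0], [0.0011, 0.007, 0, 0, 0, 0], [0.0012, 0.008, 0, 0, 0, 0], [0.0012, 0.008, 0, 0, 0, 0], [0.0012, 0.008, 0, 0, 0, 0]]])

```text
time: 13.9
position: [0.6061, 0.1945, 0.0351]
eef_rot: [0.757, 0.654, 0.002, 0.0]
force: [0.3, 1.2, -1.2]
grip_width: 0.0133
```

```bash
cat > st.py <<'E'
from seg import *
import sys
snap('side',sys.argv[1]+'.png')
a=cv2.imread('pics/'+sys.argv[1]+'.png')[220:330,150:290]
cv2.imwrite('pics/'+sys.argv[1]+'z.png',cv2.resize(a,None,fx=5,fy=5,interpolation=2))
c,q=np.cos(1.421),np.sin(1.421)
s=env.sense();print(s['time'],s['position'],s['eef_rot'],s['force'],s['ft_torque'])
d=s['position'][:2]-np.array([.592,.101]);print(d@[c,q],d@[-q,c])
E
python3 st.py s9
```

```text
13.95 [0.60603475 0.19440469 0.03506466] [7.56913081e-01 6.53511588e-01 2.23136853e-03 4.62209548e-04] [-0.62843073  0.75432358 -1.91510587] [ 0.01764372 -0.01651816 -0.01722673]
0.09445319858573437 6.182931216966968e-05
```

View pics/s9z.png

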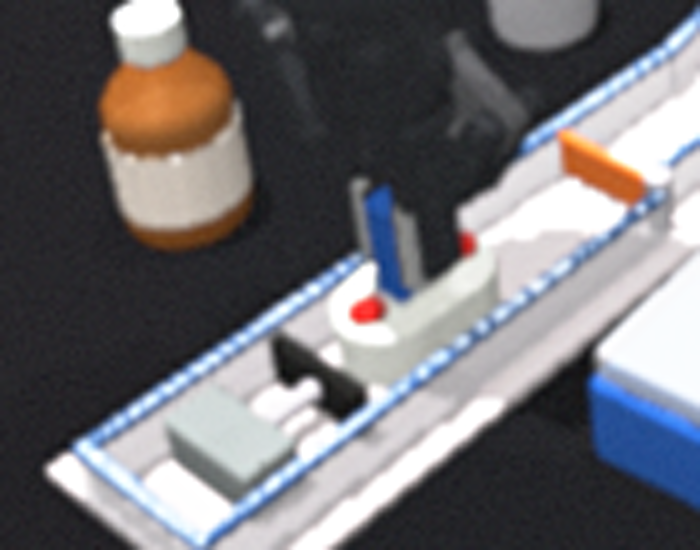

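The gate has sprung shut behind, and the buffer plate is still several millimetres ahead with no contact force. I'm creeping on.

>>> jog_arm(series=[[[0.0001, 0.0005, 0, 0, 0, 0], [0.0002, 0.001, 0, 0, 0, 0], [0.0002, 0.0015, 0, 0, 0, 0], [0.0003, 0.002, 0, 0, 0, 0], [0.0004, 0.0025, 0, 0, 0, 0], [0.0005, 0.003, 0, 0, 0, 0], [0.0005, 0.0035, 0, 0, 0, 0], [0.0006, 0.004, 0, 0, 0, 0], [0.0006, 0.004, 0, 0, 0, 0], [0.0006, 0.004, 0, 0, 0, 0]]])

```text
time: 14.78
position: [0.6067, 0.1986, 0.0351]
eef_rot: [0.757, 0.654, 0.002, 0.0]
force: [0.0, -0.3, -1.5]
grip_width: 0.0135
```

>>> jog_arm(series=[[[0.0001, 0.0005, 0, 0, 0, 0], [0.0002, 0.001, 0, 0, 0, 0], [0.0002, 0.0015, 0, 0, 0, 0], [0.0003, 0.002, 0, 0, 0, 0], [0.0004, 0.0025, 0, 0, 0, 0], [0.0005, 0.003, 0, 0, 0, 0], [0.0005, 0.0035, 0, 0, 0, 0], [0.0006, 0.004, 0, 0, 0, 0], [0.0006, 0.004, 0, 0, 0, 0], [0.0006, 0.004, 0, 0, 0, 0]]])

```text
time: 15.62
position: [0.6073, 0.2027, 0.0351]
eef_rot: [0.757, 0.654, 0.002, 0.0]
force: [0.8, 0.2, -1.8]
grip_width: 0.0131
```

>>> jog_arm(series=[[[0.0001, 0.0005, 0, 0, 0, 0], [0.0002, 0.001, 0, 0, 0, 0], [0.0002, 0.0015, 0, 0, 0, 0], [0.0003, 0.002, 0, 0, 0, 0], [0.0004, 0.0025, 0, 0, 0, 0], [0.0005, 0.003, 0, 0, 0, 0], [0.0005, 0.003, 0, 0, 0, 0], [0.0005, 0.003, 0, 0, 0, 0], [0.0005, 0.003, 0, 0, 0, 0], [0.0005, 0.003, 0, 0, 0, 0]]])

```text
time: 16.45
position: [0.6078, 0.2058, 0.0351]
eef_rot: [0.757, 0.654, 0.002, 0.0]
force: [0.8, 0.0, -1.1]
grip_width: 0.0132
```

```bash
python3 st.py s10
```

```text
16.5 [0.60777278 0.20576294 0.03510918] [7.56835321e-01 6.53600919e-01 2.46315786e-03 2.61006699e-04] [-0.14463122  0.0649032  -0.79997084] [-0.06321887  0.03755153  0.00662891]
0.10594362655383774 3.833096141225324e-05
```

View pics/s10z.png

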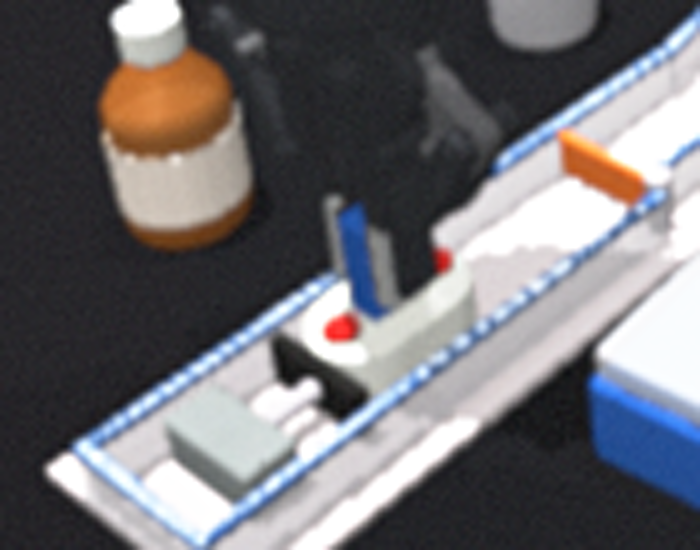

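>>> jog_arm(series=[[[0.0001, 0.0005, 0, 0, 0, 0], [0.0002, 0.001, 0, 0, 0, 0], [0.0002, 0.0015, 0, 0, 0, 0], [0.0003, 0.002, 0, 0, 0, 0], [0.0004, 0.0025, 0, 0, 0, 0], [0.0004, 0.0025, 0, 0, 0, 0], [0.0004, 0.0025, 0, 0, 0, 0], [0.0004, 0.0025, 0, 0, 0, 0], [0.0004, 0.0025, 0, 0, 0, 0], [0.0004, 0.0025, 0, 0, 0, 0]]])

```text
time: 17.33
position: [0.6081, 0.2082, 0.0351]
eef_rot: [0.757, 0.654, 0.002, 0.0]
force: [0.1, -2.9, -1.2]
grip_width: 0.0136
```

```bash
python3 st.py s11
```

```text
17.3833 [0.60810627 0.20815199 0.03505392] [7.56865600e-01 6.53566319e-01 2.33336980e-03 2.92678970e-04] [-0.13770359 -3.21998918 -0.29234373] [-0.71927005  0.04812583 -0.049388  ]
0.10835569395375401 6.510516138452313e-05
```

Contact: about -3.2 N at chute x = 0.1084, so the buffer face is reached between 0.106 and 0.108. I'm pressing 5 mm more.

>>> jog_arm(series=[[[0.0001, 0.0008, 0, 0, 0, 0], [0.0002, 0.0016, 0, 0, 0, 0], [0.0004, 0.0024, 0, 0, 0, 0], [0.0005, 0.0032, 0, 0, 0, 0], [0.0006, 0.004, 0, 0, 0, 0], [0.0007, 0.005, 0, 0, 0, 0], [0.0007, 0.005, 0, 0, 0, 0], [0.0007, 0.005, 0, 0, 0, 0], [0.0007, 0.005, 0, 0, 0, 0], [0.0007, 0.005, 0, 0, 0, 0]]])

```text
time: 18.22
position: [0.6089, 0.213, 0.0351]
eef_rot: [0.757, 0.654, 0.002, 0.0]
force: [-1.2, -5.2, -0.2]
grip_width: 0.0132
```

```bash
python3 st.py s12
```

```text
18.2667 [0.60885307 0.21297153 0.0350634 ] [7.56895492e-01 6.53531903e-01 2.25066815e-03 4.48316702e-04] [-1.00413715 -5.11209428  0.20000068] [-1.10112167  0.06470286  0.02552684]
0.11323271678650002 4.5929111744773266e-05
```

View pics/s12z.png

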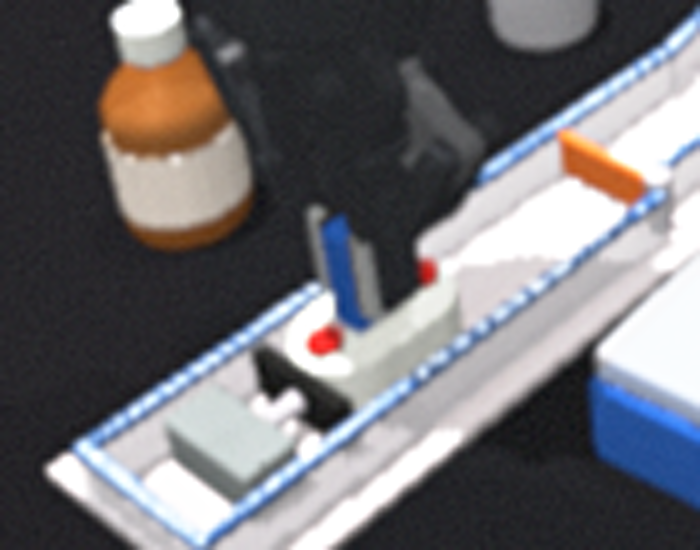

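>>> jog_arm(series=[[[-0.0001, -0.0007, 0, 0, 0, 0], [-0.0002, -0.0014, 0, 0, 0, 0], [-0.0003, -0.0021, 0, 0, 0, 0], [-0.0004, -0.0028, 0, 0, 0, 0], [-0.0005, -0.0035, 0, 0, 0, 0], [-0.0006, -0.004, -0.0001, 0, 0, 0], [-0.0006, -0.004, -0.0002, 0, 0, 0], [-0.0006, -0.004, -0.0002, 0, 0, 0], [-0.0006, -0.004, -0.0002, 0, 0, 0], [-0.0006, -0.004, -0.0002, 0, 0, 0]]])

```text
time: 19.1
position: [0.6083, 0.2093, 0.0351]
eef_rot: [0.757, 0.654, 0.003, 0.0]
force: [-1.1, -1.3, 0.7]
grip_width: 0.0138
```

>>> jog_arm(series=[[[0, 0, 0, 0, 0, 0], [0, 0, 0, 0, 0, 0], [0, 0, 0, 0, 0, 0], [0, 0, 0, 0, 0, 0], [0, 0, 0, 0, 0, 0], [0, 0, 0, 0, 0, 0], [0, 0, 0, 0, 0, 0], [0, 0, 0, 0, 0, 0], [0, 0, 0, 0, 0, 0], [0, 0, 0, 0, 0, 0]]], claw=1)

```text
time: 19.93
position: [0.6083, 0.2093, 0.035]
eef_rot: [0.757, 0.654, 0.003, 0.0]
force: [1.0, -0.4, 0.9]
grip_width: 0.0853
```

```bash
python3 st.py s13
```

```text
19.9833 [0.60831761 0.20930284 0.03503555] [7.56822700e-01 6.53615270e-01 2.53107778e-03 2.72233444e-04] [-0.19391388 -0.01273968 -0.81769308] [ 0.02578382  0.0326071  -0.00227318]
0.10952519665325264 2.788651561779626e-05
```

View pics/s13z.png

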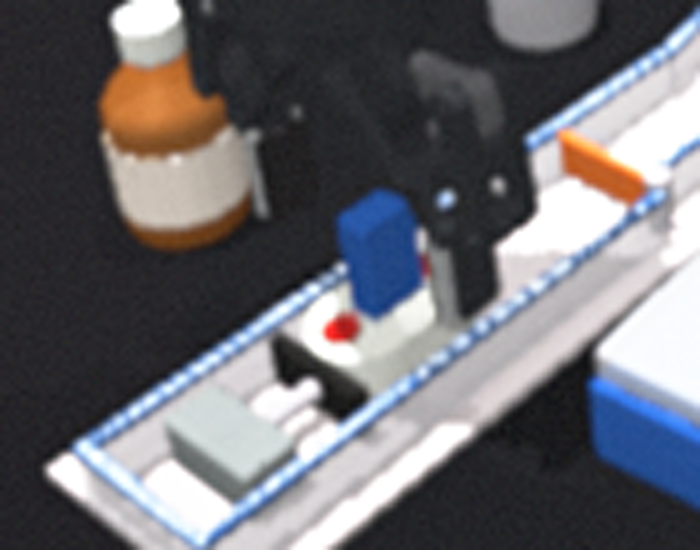

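Released: the carrier is upright and the fingers are open on either side of the fin. I'm retreating straight up.

>>> jog_arm(series=[[[0, 0, 0.005, 0, 0, 0], [0, 0, 0.015, 0, 0, 0], [0, 0, 0.03, 0, 0, 0], [0, 0, 0.05, 0, 0, 0], [0, 0, 0.075, 0, 0, 0], [0, 0, 0.1, 0, 0, 0], [0, 0, 0.125, 0, 0, 0], [0, 0, 0.145, 0, 0, 0], [0, 0, 0.155, 0, 0, 0], [0, 0, 0.16, 0, 0, 0]]])

```text
time: 20.82
position: [0.6095, 0.2097, 0.198]
eef_rot: [0.757, 0.654, 0.005, 0.001]
force: [-0.0, 0.1, 0.0]
grip_width: 0.0854
```

>>> jog_arm(series=[[[-0.005, -0.01, 0, 0, 0, 0], [-0.015, -0.03, 0, 0, 0, 0], [-0.03, -0.06, 0, 0, 0, 0], [-0.045, -0.09, 0, 0, 0, 0], [-0.06, -0.12, 0, 0, 0, 0], [-0.075, -0.15, 0, 0, 0, 0], [-0.09, -0.18, 0, 0, 0, 0], [-0.1, -0.2, 0, 0, 0, 0], [-0.1, -0.2, 0, 0, 0, 0], [-0.1, -0.2, 0, 0, 0, 0]]])

```text
time: 21.65
position: [0.5076, 0.0084, 0.1969]
eef_rot: [0.758, 0.653, 0.004, 0.0]
force: [0.1, 0.3, 0.3]
grip_width: 0.0855
```

```bash
python3 st.py s14; python3 - <<'E'
from seg import *
snap('top','t14.png')
b=cv2.imread('pics/t14.png')[130:240,160:330];cv2.imwrite('pics/t14z.png',cv2.resize(b,None,fx=4,fy=4,interpolation=2))
E
```

```text
21.7 [0.50851324 0.00920788 0.19709531] [7.57230933e-01 6.53134171e-01 4.10260863e-03 4.86745428e-04] [0.39990195 0.64276417 0.11175256] [-0.06118905 -0.01651527  0.03440794]
-0.10322347456817121 0.06885307495483158
```

View pics/s14z.png

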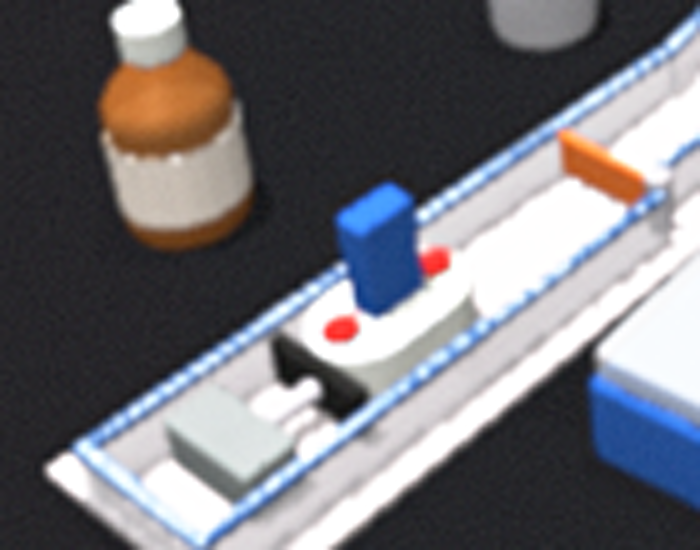

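View pics/t14z.png

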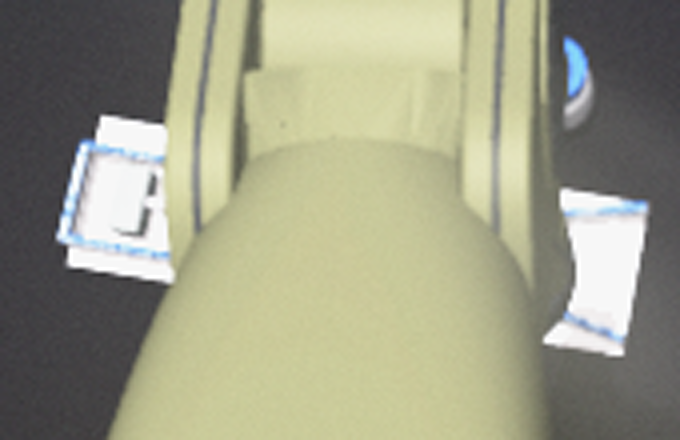

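```bash
python3 -c "
from workcell import env
print(env.job_done())"
```

```text
the job is handed in; nothing more can be done
None
```

I slid the white carrier through the gate into the bay, pressed the buffer about 5–7 mm, and let go. The job is handed in at about 22 s of the 54 s allowed. No verdict is reported, so what follows is my own checks.

- **Handling:** I gripped the fin low and set the carrier in the mouth. I then slid it at 50 mm/s or less, on the floor or within about half a millimetre of it. Forces read between moves stayed at about 6 N or less.
- **Buffer:** Contact came with the carrier's middle 106–108 mm past the gate line. I pressed on to 113 mm, at about 5 N. The plate's shift in the picture agrees with the estimate. I then backed off about 4 mm before opening the fingers.
- **Final state:** The last side view shows the carrier upright in the bay about 109 mm past the gate line. The gate is shut behind it, the buffer plate looks back at its starting place, and the bottle stands where it was. The robot is clear and reads no contact force.
- **Not confirmed:** The arm hid the bay in the last top view, so the final check rests on the side camera. That last close-up showed the jar and tip box only in part. Neither came near the gripper's path.
- **Disagreement:** The two cameras differed by 3–5 mm. I settled this with the held carrier as reference.

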